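# Turn the parts tin over onto its lid

### The arm

A 7-joint arm with a two-finger parallel gripper is mounted at the origin on the work surface. World frame = base frame: x ahead of the robot, y to its left, z up, the work surface at z = 0. Lengths are in mm, angles in rad, forces in N, time in s.
With the tool pointing down it reaches from about 350 to 775 mm from the base axis. Payload 3.1 kg.
Tool frame: the origin (TCP) lies on the centre line of the jaws, within the pads' length; the fingertips stand 11 mm ahead of it and the grasp point (between the pads) lies 8 mm behind it; z points along the fingers, y is the direction in which the jaws open and shut (so a half turn about z gives the same grasp; the last joint's range is limited). The gripper opens to 85 mm and grips with 20 to 120 N. Pads are 22 mm wide; open, the fingers measure 114 mm over their backs; the gripper's body (76 mm by 85 mm) begins 54 mm behind the grasp point. The pads swing forward as they close: fully open they stand 13 mm farther back than shut.
Start: joints at [-1.153, 0.311, 0.014, 1.512, -0.004, 1.319, -0.027], TCP at [244.049, 492.907, 242.304] pointing down, gripper open.
Joint ranges: [-2.7, 2.7], [-0.3, 1.91], [-1.27, 1.3], [0.12, 2.57], [-1.44, 4.58], [0.2, 2.03], [-3.05, 3.05]. Speed limits (rad/s): [2.79, 2.79, 3.14, 3.14, 3.14, 3.14, 3.14].

### API

Orientations are given as a unit quaternion [x, y, z, w].
In Python, from bench import read_state, capture, hand_in gives the robot as it stands.
- The arm moves only by the tool servo_tool, never from a script. Its argument "moves" is a list of rows, each a list of 2 entries, a list of its own where there are three numbers: the shift along the tool's x, y, z in units of 1 m (1.0 is 1 m), then the turn about the tool's z in units of pi/2 rad (1.0 is pi/2 rad). In form: [[[x, y, z], spin], ...]. A call has 1 to 8 rows; each row is the pose to reach, as a shift and turn from the pose commanded when the call began, along the tool's axes at that moment; what a row does not reach only later rows make up. A row lasts 1/8 s, in which the tool goes at most 62.5 mm and 10.7 degrees, less where a joint would pass 70% of its speed; a pose out of reach is approached as far as the arm can. A call with a number of a shift or a turn outside -1 to 1 is refused whole. A call with a gripper value outside its range is refused whole. "grip" is the opening, from -1 (shut) to 1 (fully open), so that 0 is half open, set as the call begins (left out, the last holds). The fingers move at their own pace and stop on an object; "newtons" is the grip in N (left out, the last holds). Time passes only in rows, so rows that repeat a pose let the fingers close. It gives the time, the measured TCP pose, the force and the opening at its end, in the units of the state.
- read_state(): the state, without advancing time (a new reading comes with each control period).
- capture(name): name is "scene" or "top" or "wrist"; returns a dict with "pixels" (400x640x3 uint8, blue, green, red), "fovy" (degrees; the focal length in pixels is half the picture's height over the tangent of half this angle, whatever the lens; pixels are square), "cx", "cy" (the principal point, pixels), "rvec" (rotation vector, rad) and "tvec" (3), from world to camera coordinates, as OpenCV has them; the wrist camera has in their place "T_tool_cam" (4x4, takes a point from camera to tool coordinates, whose origin is the TCP and whose axes are the flange's). Camera axes: x right, y down, z forward; pixel columns grow to the right and rows downward; lengths in mm; the calibration is good to about 2 mm. A picture is of the moment at which its call begins: read the wrist's pose just before it. There is no depth.
- hand_in(): hands the job in, once; it reports no verdict.
The state is a dict: "t": time; "qpos": joint angles; "dq": joint speeds; "joint_torque": joint torques, N m; "eef_pos": TCP position; "ee_rot": TCP orientation; "contact_force": force on the tool from outside, world axes, zero at the start; "ft_torque": the same for the moment, N m; "width": opening from 0.0 (shut) to 1.0 (fully open).
Only numpy, scipy, OpenCV 4.12 (cv2) and the standard library are available. Lean on these libraries where they do the work, as an engineer would, in place of code of your own. Each camera call takes 0.05 s, during which the arm holds its last target.

### The job

The two sloping wooden rests on the desk each hold a flat parts tin, lid side up; the broader tin's lid is loose. Pinch the broader tin's lid and bottom together, lift it clear, turn it over and lay it back squarely in the same rest, so that it leans on its lid with the lid underneath ready to serve as a sorting tray, and let go. The lid must not come off on the way, and the narrower tin must be left alone.

Things in the scene. Friction and masses are not known exactly. Their poses are not given: they have to be found in the camera images.
- tin_center (a point): Broader tin: steel, full, 106 x 92 x 30 mm (x, y, z), about 0.22 kg; lid on, 32.5 mm thick and 113 x 99. Point: middle of the closed tin. z: out through the lid. In its rest x points down the slope, forward-left of the robot, 50 degrees below level; z forward-left and up. Its upper half overhangs the rest: there lid and underside can be pinched along z, fingers pointing along x.
- lid_top (a point): Loose lid of the broader tin: aluminium, 113 x 99 mm (x, y), 60 g, 2.5 mm plate with a faint raised panel, 14 mm skirt over the tin with 1.5 mm play all round. Only the pinch keeps it on when turned over. Point: middle of its outer face, 16 mm from the tin's middle along z when shut. Axes as the tin's.
- rest_seat (a point): Fixed dark wooden rest of the broader tin: board 60 mm long, 100 wide, sloping 50 degrees down to a 12 mm high ledge, facing forward-left of the robot (45 to 75 degrees left of straight ahead). Point: where the closed tin's middle lies when it leans on its lid, lower end at the ledge (16 mm off the board, 55 mm up from the ledge). Axes: z vertical, y along the ledge, x level, pointing down-slope.
- slim_tin_center (a point): Bystander: the narrower tin, as long and thick but only 67 mm wide over its lid (y), leaning lid side up in the other, equal rest (left or right, it varies). Leave it alone. Point: its middle; axes as the broader tin's.
Not all that is in view belongs to the job. Leave any pink or purple look-alike of the part that bears lid_top alone.

How it is judged:
By the outcome, as a careful person would: the job done as asked, in the order asked, and still so for the second after the job is handed in, with the robot touching nothing.
It also fails if it takes over 45 s, if anything falls off the work surface, if the arm or the gripper's body presses on something with over 40 N, if the wrist force passes 120 N, or if a joint passes its speed limit or range.

## Working session

There is one attempt and no reset: what is moved stays moved. The work goes in short steps, Python scripts to look and compute and a tool call to move; the robot and the scene stay as the last step left them, time stands still between calls to the robot, and variables do not carry over. Pictures are saved under pics/ and viewed, and the job is handed in when it is done.

Besides the shell and the picture viewer there is one more tool, called after "Emit:" as name(argument=value, ...), one argument or row to a line, values as JSON. servo_tool: Moves the arm, as the interface text tells. Shifts and turns lie within -1 to 1; 1 stands for 1 m of shift or pi/2 rad of turn. Its arguments: {"type":"object","properties":{"moves":{"type":"array"},"grip":{"type":"number"},"newtons":{"type":"number"}},"required":["moves"]}

```bash
ls; mkdir -p pics
python3 - <<'E'
from bench import *
import cv2
s=read_state();print(s)
for n in ["scene","top","wrist"]:
    c=capture(n);cv2.imwrite(f"pics/{n}0.png",c["pixels"]);print(n,{k:v for k,v in c.items() if k!="pixels"})
E
```

```text
pics
{'t': 0.0, 'qpos': array([-1.15269716,  0.31175305,  0.01398548,  1.51308024, -0.0043972 ,
        1.31917547, -0.02718077]), 'dq': array([-1.31169987e-04, -1.79532395e-03, -7.53159100e-04,  3.70813917e-04,
       -9.90119735e-05,  5.08865306e-04,  1.22376358e-04]), 'joint_torque': array([-1.62325186e-04, -3.79916024e+01,  1.45948576e-01, -2.30594140e+01,
        1.21972835e-02,  1.35968038e-02, -5.49944772e-06]), 'eef_pos': array([243.74540176, 492.25156455, 241.19662722]), 'ee_rot': array([ 2.27829535e-01,  9.73700303e-01, -1.17154951e-03, -2.23641296e-04]), 'contact_force': array([ 1.52456405,  0.30737621, -1.17349804]), 'ft_torque': array([-0.0185968 , -0.01036847, -0.01283753]), 'width': 1.0010293228239289}
scene {'fovy': 57.79534580059535, 'cx': 314.1043879538725, 'cy': 199.74827892480238, 'rvec': array([ 2.00080167,  1.09475471, -0.53120717]), 'tvec': array([-198.73098288, -161.33817427, 1133.25932975])}
top {'fovy': 52.70540609344085, 'cx': 317.82222724145436, 'cy': 194.92361197006863, 'rvec': array([ 2.13360294, -2.14983157,  0.18947404]), 'tvec': array([-50.89936504, 414.39492205, 929.29881026])}
wrist {'fovy': 63.04610447136959, 'cx': 318.0372389219233, 'cy': 200.20512466210752, 'T_tool_cam': array([[-8.13320057e-04, -9.58933226e-01, -2.83630756e-01,
         7.25935985e+01],
       [ 9.99999219e-01, -1.04919503e-03,  6.79716671e-04,
        -1.47587947e-01],
       [-9.49386880e-04, -2.83629982e-01,  9.58933330e-01,
        -1.31327573e+02],
       [ 0.00000000e+00,  0.00000000e+00,  0.00000000e+00,
         1.00000000e+00]])}
```

View pics/scene0.png

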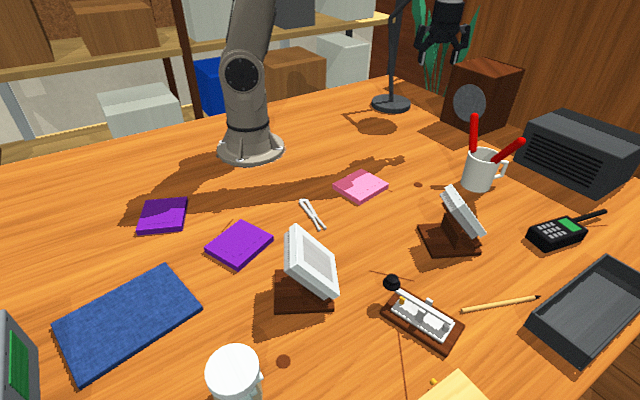

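View pics/top0.png

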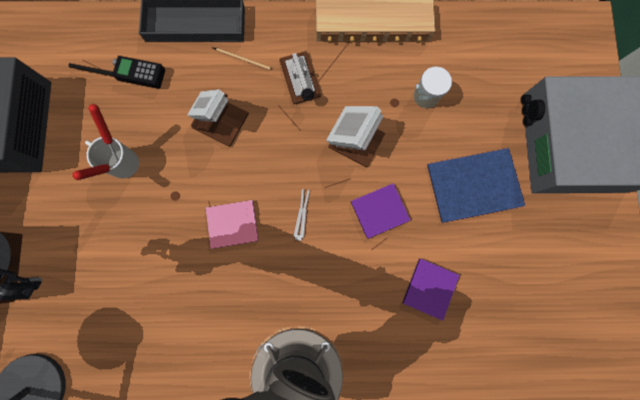

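View pics/wrist0.png

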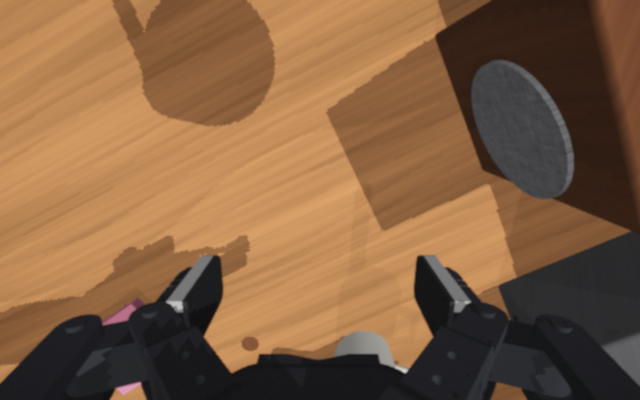

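Run:
```python
import cv2
a=cv2.imread("pics/scene0.png");b=cv2.imread("pics/top0.png")
cv2.imwrite("pics/s_c.png",cv2.resize(a[210:330,260:360],None,fx=6,fy=5.0*1,interpolation=3)[:, :] if 0 else cv2.resize(a[215:315,260:360],None,fx=6,fy=6,interpolation=3))
cv2.imwrite("pics/t_c.png",cv2.resize(b[90:180,310:410],None,fx=6,fy=6,interpolation=3))
```

```text
(no output)
```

View pics/s_c.png

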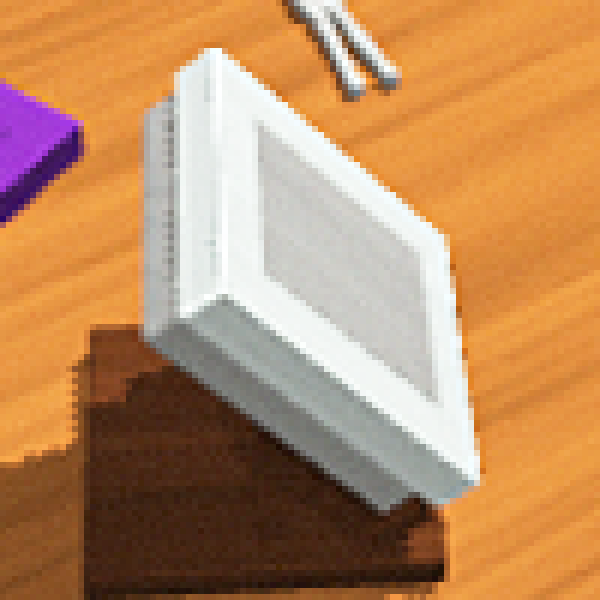

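View pics/t_c.png

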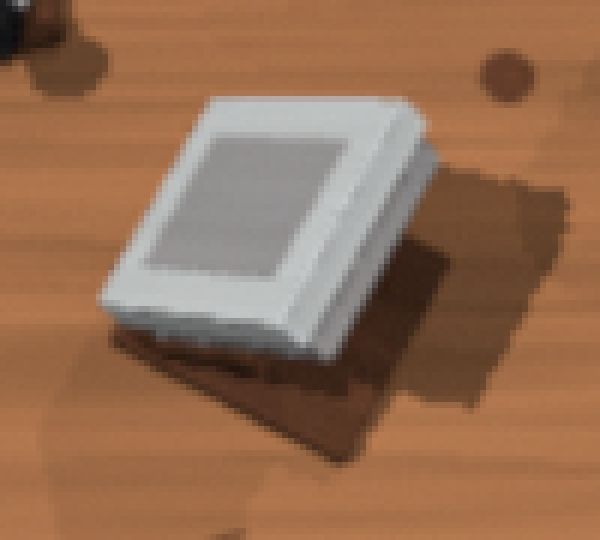

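```bash
cat > h.py <<'E'
import numpy as np, cv2
from scipy.optimize import least_squares
from scipy.spatial.transform import Rotation as R
CAM={"scene":(57.79534580059535,314.1043879538725,199.74827892480238,[ 2.00080167,1.09475471,-0.53120717],[-198.73098288,-161.33817427,1133.25932975]),
"top":(52.70540609344085,317.82222724145436,194.92361197006863,[ 2.13360294,-2.14983157,0.18947404],[-50.89936504,414.39492205,929.29881026])}
def proj(n,P):
    f,cx,cy,r,t=CAM[n];f=200/np.tan(np.radians(f/2))
    K=np.array([[f,0,cx],[0,f,cy],[0,0,1.]])
    return cv2.projectPoints(np.asarray(P,float).reshape(-1,3),np.array(r),np.array(t),K,None)[0].reshape(-1,2)
def axes(psi,tilt=np.radians(50)):
    c,s=np.cos(tilt),np.sin(tilt);a,b=np.cos(psi),np.sin(psi)
    return np.array([[a*c,b*c,-s],[-b,a,0],[a*s,b*s,c]]).T  # columns x,y,z
E
python3 - <<'E'
from h import *
L=np.array([[56.5,-49.5,16.25],[-56.5,-49.5,16.25],[-56.5,49.5,16.25],[56.5,49.5,16.25]]) # C D A B
s=np.array([[478,480],[225,298],[215,48],[450,238]])/6-.4+[260,215]
t=np.array([[212,98],[403,98],[288,318],[102,302]])/6-.4+[310,90]
for free in (0,1,2):
    def f(p):
        P=p[:3]+L@axes(p[3],p[4] if free else np.radians(50)).T
        r=[]
        if free!=2 or 1: r.append(proj("scene",P)-s)
        r.append((proj("top",P)-t))
        return np.concatenate(r).ravel()
    r=least_squares(f,[550,-50,80,1.,.87],loss="soft_l1")
    print(r.x[:3],np.degrees(r.x[3:]),f(r.x).round(1))
E
```

```text
[ 567.15264936 -139.77058165   79.98704895] [-298.42632039   49.84732818] [-0.   1.  -0.7 -0.5 -1.1  0.1 -2.   0.  -0.7 -0.7 -0.5 -0.9 -1.6  0.3
 -1.2 -0.3]
[ 567.15282566 -139.77269967   79.98863136] [61.57516327 50.00665413] [-0.   1.  -0.7 -0.5 -1.1  0.1 -2.   0.  -0.7 -0.7 -0.5 -0.9 -1.6  0.3
 -1.2 -0.3]
[ 567.15282566 -139.77269967   79.98863136] [61.57516327 50.00665413] [-0.   1.  -0.7 -0.5 -1.1  0.1 -2.   0.  -0.7 -0.7 -0.5 -0.9 -1.6  0.3
 -1.2 -0.3]
```

Emit:
servo_tool(
  moves=[
    [[0,0,-0.06],0],
    [[0,0,-0.12],0],
    [[0,0,-0.18],0],
    [[0,0,-0.24],0],
    [[0,0,-0.3],0],
    [[0,0,-0.36],0],
    [[0,0,-0.42],0],
    [[0,0,-0.5],0],
  ],
)

```text
t: 1.15
eef_pos: [229.4, 463.3, 561.3]
ee_rot: [0.228, 0.973, 0.032, 0.007]
contact_force: [-0.5, -0.2, -0.2]
width: 1.002
```

Run:
```python
from bench import *
s=read_state();print(s['t'],s['qpos'].round(3),s['eef_pos'],s['ee_rot'],s['contact_force'])
```

```text
1.15 [-1.241e+00  2.820e-01  1.640e-01  7.650e-01 -5.300e-02  2.032e+00
  1.000e-03] [229.40795829 463.25163431 561.28831529] [0.22770696 0.97317928 0.03191121 0.00730121] [-0.50609963 -0.20142091 -0.24082723]
```

Emit:
servo_tool(
  moves=[
    [[0,0,0.04],0],
    [[0,0,0.08],0],
    [[0,0,0.08],0],
  ],
)

```text
t: 1.52
eef_pos: [230.8, 466.6, 476.1]
ee_rot: [0.228, 0.973, 0.026, 0.006]
contact_force: [-0.0, 1.4, -0.3]
width: 0.997
```

Run:
```python
from bench import *
s=read_state();print(s['t'],s['qpos'].round(3),s['eef_pos'],s['ee_rot'],s['contact_force'])
```

```text
1.525 [-1.258  0.212  0.153  1.077 -0.033  1.802 -0.006] [230.81226513 466.61970999 476.06507935] [0.22760692 0.97339017 0.02589343 0.0060172 ] [-0.01338029  1.38412274 -0.25400114]
```

Emit:
servo_tool(
  moves=[
    [[-0.01,0.06,0],0],
    [[-0.02,0.12,0],0],
    [[-0.03,0.18,0],0],
    [[-0.03,0.24,0],0],
    [[-0.03,0.3,0],0],
    [[-0.03,0.36,0],0],
    [[-0.03,0.42,0],0],
    [[-0.03,0.48,0],0],
  ],
)

```text
t: 2.52
eef_pos: [362.9, 672.6, 416.9]
ee_rot: [0.228, 0.972, 0.056, 0.012]
contact_force: [0.9, -0.2, -0.4]
width: 1.002
```

```bash
cat > st.py <<'E'
from bench import *
from h import *
s=read_state();M=R.from_quat(s['ee_rot']).as_matrix()
z=M[:,2];y=M[:,1]
print("t",round(s['t'],2),"q",s['qpos'].round(3),"p",s['eef_pos'].round(1),"F",s['contact_force'].round(1),"w",round(s['width'],3))
print("z az",np.degrees(np.arctan2(z[1],z[0])).round(1),"below",np.degrees(np.arcsin(-z[2])).round(2),"y",y.round(3),"r",np.hypot(*s['eef_pos'][:2]).round(1))
E
python3 st.py
```

```text
t 2.52 q [-1.151  0.912  0.884  0.124 -0.828  2.033  0.067] p [362.9 672.6 416.9] F [ 0.9 -0.2 -0.4] w 1.002
z az 64.3 below 83.4 y [0.442 0.89  0.115] r 764.2
```

Emit:
servo_tool(
  moves=[
    [[0,0.5,-0.5],0],
    [[0,0.5,-0.5],0],
    [[0,0.5,-0.5],0],
    [[0,0.5,-0.5],0],
    [[0,0.5,-0.5],0],
    [[0,0.5,-0.5],0],
  ],
)

```text
t: 3.28
eef_pos: [347.6, 655.4, 475.0]
ee_rot: [0.228, 0.97, 0.085, 0.02]
contact_force: [0.4, 0.2, 0.7]
width: 0.997
```

```bash
python3 st.py
```

```text
t 3.27 q [-1.128  0.814  0.298  0.124 -0.274  2.033  0.024] p [347.6 655.4 475. ] F [0.4 0.2 0.7] w 0.997
z az 63.4 below 79.97 y [0.439 0.882 0.174] r 741.9
```

Emit:
servo_tool(
  moves=[
    [[0,0.3,-0.6],0],
    [[0,0.3,-0.6],0],
    [[0,0.3,-0.6],0],
  ],
)

```text
t: 3.65
eef_pos: [335.8, 637.3, 533.8]
ee_rot: [0.227, 0.966, 0.123, 0.029]
contact_force: [-0.1, 0.2, -0.4]
width: 0.999
```

Emit:
servo_tool(
  moves=[
    [[0,0.3,-0.6],0],
    [[0,0.3,-0.6],0],
    [[0,0.3,-0.6],0],
  ],
)

```text
t: 4.03
eef_pos: [324.2, 616.1, 588.6]
ee_rot: [0.226, 0.96, 0.16, 0.039]
contact_force: [0.4, -0.4, -0.2]
width: 0.997
```

```bash
python3 st.py
```

```text
t 4.03 q [-1.119  0.653  0.07   0.124 -0.059  2.033  0.003] p [324.2 616.1 588.6] F [ 0.4 -0.4 -0.2] w 0.997
z az 63.1 below 71.03 y [0.422 0.846 0.325] r 696.2
```

Emit:
servo_tool(
  moves=[
    [[-0.15,0.3,-0.6],0],
    [[-0.15,0.3,-0.6],0],
    [[-0.15,0.3,-0.6],0],
  ],
)

```text
t: 4.4
eef_pos: [341.5, 574.8, 640.1]
ee_rot: [0.224, 0.953, 0.196, 0.049]
contact_force: [-0.0, 0.4, 0.3]
width: 0.998
```

Emit:
servo_tool(
  moves=[
    [[-0.1,0.3,-0.6],0],
    [[-0.1,0.3,-0.6],0],
    [[-0.1,0.3,-0.6],0],
  ],
)

```text
t: 4.78
eef_pos: [342.7, 536.7, 689.9]
ee_rot: [0.222, 0.945, 0.232, 0.06]
contact_force: [-0.2, 0.2, -0.3]
width: 0.999
```

```bash
python3 st.py
```

```text
t 4.78 q [-1.012  0.502  0.017  0.124 -0.055  2.033  0.074] p [342.7 536.7 689.9] F [-0.2  0.2 -0.3] w 0.999
z az 62.2 below 62.29 y [0.393 0.794 0.465] r 636.7
```

Emit:
servo_tool(
  moves=[
    [[0,0.2,-0.6],0],
    [[0,0.2,-0.6],0],
    [[0,0.2,-0.6],0],
  ],
)

```text
t: 5.15
eef_pos: [319.2, 503.7, 743.3]
ee_rot: [0.22, 0.934, 0.272, 0.072]
contact_force: [-0.0, 0.4, -0.6]
width: 0.998
```

Emit:
servo_tool(
  moves=[
    [[0,0.2,-0.6],0],
    [[0,0.2,-0.6],0],
    [[0,0.2,-0.6],0],
  ],
)

```text
t: 5.52
eef_pos: [294.8, 466.3, 792.8]
ee_rot: [0.218, 0.921, 0.311, 0.085]
contact_force: [0.3, 0.2, 0.4]
width: 1.003
```

```bash
python3 st.py
```

```text
t 5.53 q [-1.012  0.329 -0.021  0.124 -0.022  2.032  0.06 ] p [294.8 466.3 792.8] F [0.3 0.2 0.4] w 1.003
z az 61.5 below 52.39 y [0.349 0.712 0.61 ] r 551.6
```

Emit:
servo_tool(
  moves=[
    [[0,0.01,-0.03],0],
    [[0,0.01,-0.03],0],
  ],
)

```text
t: 5.78
eef_pos: [288.5, 454.9, 805.8]
ee_rot: [0.218, 0.917, 0.322, 0.089]
contact_force: [0.2, 0.3, -0.4]
width: 1.003
```

```bash
python3 st.py
```

```text
t 5.78 q [-1.018  0.305  0.019  0.124 -0.054  2.032  0.062] p [288.5 454.9 805.8] F [ 0.2  0.3 -0.4] w 1.003
z az 61.2 below 51.03 y [0.343 0.698 0.629] r 538.6
```

Emit:
servo_tool(
  moves=[
    [[0.01,0.01,-0.03],0],
    [[0.01,0.01,-0.03],0],
  ],
)

```text
t: 6.02
eef_pos: [272.3, 449.4, 818.4]
ee_rot: [0.216, 0.914, 0.332, 0.091]
contact_force: [-0.7, -0.8, 0.4]
width: 0.997
```

```bash
python3 st.py
```

```text
t 6.03 q [-1.055  0.281  0.031  0.124 -0.04   2.033  0.047] p [272.3 449.4 818.4] F [-0.7 -0.8  0.4] w 0.997
z az 61.3 below 49.69 y [0.334 0.686 0.647] r 525.5
```

```bash
cat > fk.py <<'E'
import numpy as np, itertools
from scipy.spatial.transform import Rotation as R
from scipy.optimize import least_squares
D=[([-1.15269716,0.31175305,0.01398548,1.51308024,-0.0043972,1.31917547,-0.02718077],[243.745,492.252,241.197],[.227829,.9737,-.0011715,-.0002236]),
([-1.241,.2820,.1640,.7650,-.0530,2.032,.001],[229.408,463.252,561.288],[0.22770696,0.97317928,0.03191121,0.00730121]),
([-1.258,.212,.153,1.077,-.033,1.802,-.006],[230.812,466.62,476.065],[0.22760692,0.97339017,0.02589343,0.0060172]),
([-1.151,.912,.884,.124,-.828,2.033,.067],[362.9,672.6,416.9],[.228,.972,.056,.012]),
([-1.128,.814,.298,.124,-.274,2.033,.024],[347.6,655.4,475.],[.228,.97,.085,.02]),
([-1.119,.653,.07,.124,-.059,2.033,.003],[324.2,616.1,588.6],[.226,.96,.16,.039]),
([-1.012,.502,.017,.124,-.055,2.033,.074],[342.7,536.7,689.9],[.222,.945,.232,.06]),
([-1.012,.329,-.021,.124,-.022,2.032,.06],[294.8,466.3,792.8],[.218,.921,.311,.085]),
([-1.055,.281,.031,.124,-.04,2.033,.047],[272.3,449.4,818.4],[.216,.914,.332,.091])]
def Rz(a):c,s=np.cos(a),np.sin(a);return np.array([[c,-s,0],[s,c,0],[0,0,1]])
def Ry(a):c,s=np.cos(a),np.sin(a);return np.array([[c,0,s],[0,1,0],[-s,0,c]])
def fk(q,p,s):
    h,L1,L2,L3,y1,y2,y3,x1,x2,c=p
    A=Rz(s[0]*q[0]);P=np.array([0,0,h])
    A=A@Ry(q[1]);P=P+A@[0,y1,0]
    A=A@Rz(s[1]*q[2]);P=P+A@[x1,y2,L1]
    A=A@Ry(q[3]);P=P+A@[x2,0,0]
    A=A@Rz(s[2]*q[4]);P=P+A@[0,y3,L2]
    A=A@Ry(q[5]);P=P+A@[0,0,L3]
    A=A@Rz(s[3]*q[6]+c)
    return P,A
def res(p,s):
    o=[]
    for q,P,Q in D:
        p_,A=fk(q,p,s);M=R.from_quat(Q).as_matrix()
        o+=list((p_-P)/2)+list((A-M).ravel()*200)
    return np.array(o)
def fit():
    best=None
    for s in itertools.product([1,-1],repeat=4):
        for c in (0,np.pi/2,np.pi,-np.pi/2):
            r=least_squares(res,[300,400,300,250,0,0,0,0,0,c],args=(s,))
            if best is None or r.cost<best[0]: best=(r.cost,s,r.x)
    return best
if __name__=="__main__":
    b=fit();print(b[0],b[1],b[2].round(2));print(res(b[2],b[1]).reshape(-1,12)[:,:3].round(1)*2)
    np.save("fk.npy",np.r_[b[1],b[2]])
E
python3 fk.py
```

```text
0.38695169312491234 (-1, -1, -1, -1) [ 2.4956e+02  4.7393e+02  4.1762e+02  3.5481e+02 -1.7090e+01 -2.6200e+00
  2.5400e+00 -1.0000e-02 -3.9000e-01  1.5700e+00]
[[ 0.  -0.   0. ]
 [ 0.2 -0.  -0.2]
 [-0.   0.  -0. ]
 [-0.   0.  -0. ]
 [ 0.  -0.   0.2]
 [ 0.   0.   0.2]
 [-0.4  0.2 -0.2]
 [ 0.2  0.   0. ]
 [-0.  -0.2  0. ]]
```

```bash
cat > ik.py <<'E'
from fk import *
from h import axes
f=np.load("fk.npy");S=tuple(f[:4]);Pm=f[4:]
lo=np.array([-2.7,-.3,-1.27,.12,-1.44,.2,-3.05]);hi=np.array([2.7,1.91,1.3,2.57,4.58,2.03,3.05])
def ik(P,M,q0,reg=.02):
    def r(q):
        p,A=fk(q,Pm,S);return np.r_[(p-P)/2,(A-M).ravel()*100,(q-q0)*reg]
    s=least_squares(r,np.clip(q0,lo+1e-3,hi-1e-3),bounds=(lo,hi));p,A=fk(s.x,Pm,S)
    return s.x,np.linalg.norm(p-P),np.degrees(np.linalg.norm((R.from_matrix(A.T@M)).as_rotvec()))
C=np.array([567.2,-139.8,80.]);T=axes(np.radians(61.6));X,Y,Z=T.T
def tool(sg): return np.column_stack([np.cross(sg*Z,X),sg*Z,X])
E
python3 - <<'E'
from ik import *
q0=np.array([-1.055,.281,.031,.124,-.04,2.033,.047])
p0=np.array([272.3,449.4,818.4]);pre=C-142*X;g=C-22*X
for name,way in {"direct":[pre],"via":[np.array([400,300,600.]),np.array([450,0,500.]),pre+[0,0,150],pre]}.items():
    q=q0;p=p0
    print(name)
    for w in way+[g,g+[0,0,150]]:
        n=max(2,int(np.linalg.norm(w-p)/30))
        for k in range(1,n+1):
            q,e,a=ik(p+(w-p)*k/n,tool(1),q)
            if e>1 or a>.5: print("  bad",k,n,e.round(1),a.round(1),q.round(2))
        p=w;print(w.round(),q.round(2),e.round(1),a.round(1))
    # flip both ways
    for sg in (1,-1):
        qq=q.copy()
        for k in range(1,19):
            M=tool(1)@Rz(sg*np.pi*k/18);qq,e,a=ik(p,M,qq)
        print("flip",sg,qq.round(2),e.round(1),a.round(1))
E
```

```text
direct
[ 524. -220.  189.] [ 0.27  0.58  0.72  1.61 -0.97  1.55  2.32] 0.0 0.0
[ 560. -152.   97.] [ 0.18  0.66  0.65  1.74 -1.09  1.36  2.38] 0.0 0.0
[ 560. -152.  247.] [ 0.12  0.48  0.72  1.6  -0.96  1.53  2.13] 0.0 0.0
flip 1 [-0.12  0.66  1.18  1.61 -1.17  1.75 -0.89] 0.0 0.0
flip -1 [ 1.35  0.57 -1.27  2.14  1.3   0.2   3.05] 117.2 35.1
via
[400. 300. 600.] [-0.82 -0.2   0.32  1.37 -0.31  1.36  0.56] 0.0 0.0
[450.   0. 500.] [-0.82 -0.21  1.09  1.53 -0.49  1.54  1.32] 0.0 0.0
[ 524. -220.  339.] [ 0.08  0.57  1.11  1.4  -1.06  1.9   2.18] 0.0 0.0
[ 524. -220.  189.] [ 0.1   0.71  1.04  1.62 -1.12  1.72  2.42] 0.0 0.0
[ 560. -152.   97.] [-0.01  0.79  0.97  1.75 -1.25  1.55  2.47] 0.0 0.0
[ 560. -152.  247.] [-0.08  0.61  1.08  1.6  -1.12  1.69  2.23] 0.0 0.0
flip 1 [-0.16  0.73  1.3   1.61 -1.24  1.84 -0.85] 0.0 0.0
flip -1 [ 1.35  0.57 -1.27  2.14  1.3   0.2   3.05] 117.2 35.1
```

```bash
cat > go.py <<'E'
import sys
from bench import *
from ik import *
def to(P,M=None):
    s=read_state();A=R.from_quat(s['ee_rot']).as_matrix()
    d=A.T@(np.asarray(P)-s['eef_pos'])/1000
    out=d.round(4)
    if M is not None:
        rv=R.from_matrix(A.T@M).as_rotvec(); return out,(rv/(np.pi/2)).round(4),"deg",np.degrees(rv).round(2)
    return out
if __name__=="__main__":
    print(to([450,0,500.],tool(1)), to(C-142*X+[0,0,100],tool(1)),to(C-142*X),to(C-22*X))
E
python3 go.py
```

```text
(array([-0.3555, -0.4547,  0.0428]), array([0.0034, 0.0019, 0.0205]), 'deg', array([0.31, 0.17, 1.84])) (array([-0.5166, -0.7175,  0.1018]), array([0.0034, 0.0019, 0.0205]), 'deg', array([0.31, 0.17, 1.84])) [-0.5143 -0.7821  0.178 ] [-0.5139 -0.7828  0.298 ]
```

Emit:
servo_tool(
  moves=[
    [[-0.036,-0.045,0.004],0.02],
    [[-0.071,-0.091,0.009],0.02],
    [[-0.107,-0.136,0.013],0.02],
    [[-0.142,-0.182,0.017],0.02],
    [[-0.178,-0.227,0.021],0.02],
    [[-0.213,-0.273,0.026],0.02],
    [[-0.249,-0.318,0.03],0.02],
    [[-0.284,-0.364,0.034],0.02],
  ],
)

```text
t: 7.02
eef_pos: [412.4, 95.2, 568.2]
ee_rot: [0.232, 0.91, 0.333, 0.087]
contact_force: [2.2, -0.5, -0.4]
width: 1.0
```

```bash
python3 st.py; python3 go.py
```

```text
t 7.03 q [-0.603 -0.267  0.618  1.463 -0.457  1.543  1.026] p [412.4  95.2 568.2] F [ 2.2 -0.5 -0.4] w 1.0
z az 61.0 below 49.76 y [0.363 0.671 0.646] r 423.2
(array([-0.0783, -0.0943,  0.0101]), array([ 0.0026,  0.0044, -0.0001]), 'deg', array([ 0.24,  0.39, -0.01])) (array([-0.2475, -0.3517,  0.0701]), array([ 0.0026,  0.0044, -0.0001]), 'deg', array([ 0.24,  0.39, -0.01])) [-0.247  -0.4163  0.1465] [-0.2462 -0.4168  0.2665]
```

Emit:
servo_tool(
  moves=[
    [[-0.031,-0.044,0.009],0],
    [[-0.062,-0.088,0.018],0],
    [[-0.093,-0.132,0.026],0],
    [[-0.124,-0.176,0.035],0],
    [[-0.155,-0.22,0.044],0],
    [[-0.186,-0.264,0.053],0],
    [[-0.217,-0.308,0.061],0],
    [[-0.2475,-0.352,0.07],0],
  ],
)

```text
t: 8.02
eef_pos: [523.9, -219.4, 286.8]
ee_rot: [0.23, 0.911, 0.332, 0.086]
contact_force: [1.1, 0.3, 0.7]
width: 1.0
```

```bash
python3 st.py; python3 go.py
python3 - <<'E'
from bench import *
import cv2
for n in ["scene","wrist"]:
    c=capture(n);cv2.imwrite(f"pics/{n}1.png",c["pixels"])
E
```

```text
t 8.03 q [ 0.077  0.609  1.094  1.488 -1.078  1.834  2.259] p [ 523.9 -219.4  286.8] F [1.1 0.3 0.7] w 1.0
z az 61.3 below 49.94 y [0.363 0.674 0.644] r 568.0
(array([ 0.1688,  0.2583, -0.0621]), array([0.0006, 0.002 , 0.0008]), 'deg', array([0.06, 0.18, 0.07])) (array([-0.0003,  0.0008, -0.0019]), array([0.0006, 0.002 , 0.0008]), 'deg', array([0.06, 0.18, 0.07])) [ 0.0001 -0.0635  0.0746] [ 0.0004 -0.0636  0.1946]
```

View pics/wrist1.png

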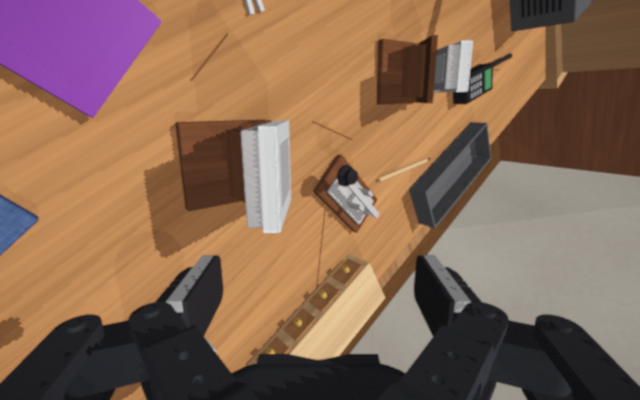

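View pics/scene1.png

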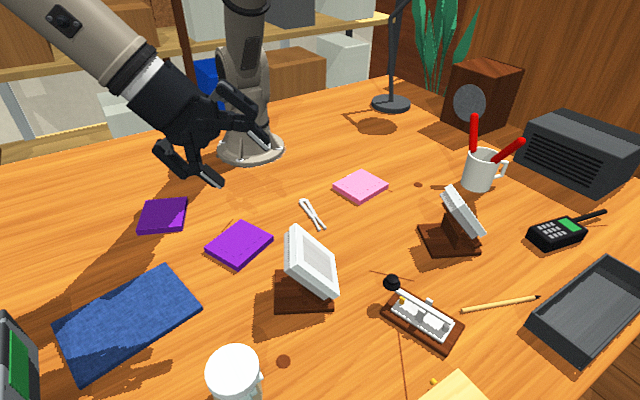

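Run:
```python
from bench import *
from ik import *
import cv2
s=read_state();A=np.eye(4);A[:3,:3]=R.from_quat(s['ee_rot']).as_matrix();A[:3,3]=s['eef_pos']
c=capture("wrist");W=np.linalg.inv(A@c["T_tool_cam"]);f=200/np.tan(np.radians(c["fovy"]/2))
im=c["pixels"].copy();
L=[[-56.5,-49.5,16.25],[-56.5,49.5,16.25],[-56.5,49.5,2.25],[-56.5,-49.5,2.25],[-53,-46,-15],[-53,46,-15]]
big=cv2.resize(im[100:260,160:360],None,fx=4,fy=3.75,interpolation=3)
big=cv2.resize(im[100:250,160:360],None,fx=4,fy=4,interpolation=3)
for l in L:
    p=W[:3,:3]@(C+T@np.array(l))+W[:3,3];u=np.array([c["cx"],c["cy"]])+f*p[:2]/p[2];print(u.round(1))
    cv2.circle(big,tuple(int(v) for v in (u-[160,100]+.5)*4),3,(0,0,255),-1)
cv2.imwrite("pics/w1c.png",big)
```

```text
[275.7 237.7]
[270.2 132.5]
[254.2 132.7]
[261.1 237.8]
[243.6 233.2]
[235.7 136.6]
```

View pics/w1c.png

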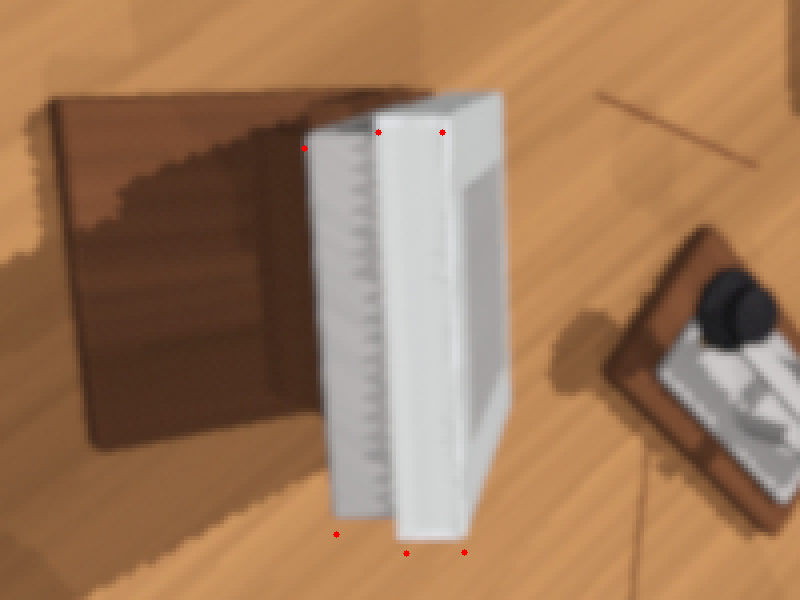

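Run:
```python
from bench import *
from ik import *
from h import proj
s=read_state();A=np.eye(4);A[:3,:3]=R.from_quat(s['ee_rot']).as_matrix();A[:3,3]=s['eef_pos']
c=capture("wrist");W=np.linalg.inv(A@c["T_tool_cam"]);f=200/np.tan(np.radians(c["fovy"]/2))
L=np.array([[56.5,-49.5,16.25],[-56.5,-49.5,16.25],[-56.5,49.5,16.25],[56.5,49.5,16.25]])
sp=np.array([[478,480],[225,298],[215,48],[450,238]])/6-.4+[260,215]
tp=np.array([[212,98],[403,98],[288,318],[102,302]])/6-.4+[310,90]
LW=np.array([[-56.5,49.5,16.25],[-56.5,49.5,2.25],[-56.5,-49.5,2.25],[-56.5,-49.5,16.25]])
wp=np.array([[451,115],[378,113],[397,539],[464,538]])/4-.4+[160,100]
def wproj(P):
    q=P@W[:3,:3].T+W[:3,3];return np.array([c["cx"],c["cy"]])+f*q[:,:2]/q[:,2:]
from h import axes
for w in (0,.5,1):
  for v in (1,0):
    def r(p):
        B=axes(p[3]).T
        return np.r_[v*(proj("scene",p[:3]+L@B)-sp).ravel(),v*(proj("top",p[:3]+L@B)-tp).ravel(),w*(wproj(p[:3]+LW@B)-wp).ravel()]
    if w+v==0: continue
    x=least_squares(r,[567,-140,80,1.07]).x;print(w,v,x[:3].round(1),np.degrees(x[3]).round(2),"dXYZ",((x[:3]-C)@T).round(1),r(x).round(1))
```

```text
0 1 [ 567.3 -139.7   80.2] 61.46 dXYZ [-0.  -0.   0.2] [ 0.   1.  -0.7 -0.5 -1.  -0.  -1.9  0.  -0.6 -0.8 -0.5 -1.  -1.7  0.2
 -1.2 -0.4 -0.   0.  -0.   0.  -0.   0.  -0.   0. ]
0.5 1 [ 566.6 -137.9   80.7] 60.63 dXYZ [0.4 1.4 1.5] [ 0.3  0.5 -0.4 -1.7  0.1 -1.  -0.9 -0.5 -1.  -0.7 -1.1 -0.5 -2.8  0.4
 -2.1 -0.6 -1.9  1.1 -0.7  1.3 -0.6  0.7 -1.7  0.8]
0.5 0 [ 564.8 -136.3   84.3] 60.55 dXYZ [-2.1  3.8  4.3] [ 0.  -0.  -0.  -0.   0.  -0.  -0.  -0.  -0.  -0.  -0.  -0.  -0.   0.
 -0.  -0.  -0.5 -0.2  0.5  0.   0.5 -0.  -0.5  0.2]
1 1 [ 566.2 -136.6   81.5] 60.31 dXYZ [0.3 2.4 2.8] [ 0.7 -0.2  0.  -2.5  0.7 -1.7 -0.3 -1.1 -1.3 -0.8 -1.5 -0.4 -3.5  0.5
 -2.7 -0.7 -2.1  1.   0.2  1.4 -0.2  0.3 -2.3  0.7]
1 0 [ 564.8 -136.3   84.3] 60.55 dXYZ [-2.1  3.8  4.3] [ 0.  -0.  -0.  -0.   0.  -0.  -0.  -0.  -0.  -0.  -0.  -0.  -0.   0.
 -0.  -0.  -1.1 -0.3  1.   0.   1.  -0.  -1.   0.3]
```

Emit:
servo_tool(
  moves=[
    [[0.001,-0.03,0.055],0],
    [[0.002,-0.061,0.11],0],
    [[0.002,-0.061,0.115],0],
  ],
)

```text
t: 8.6
eef_pos: [534.2, -188.7, 160.0]
ee_rot: [0.23, 0.91, 0.334, 0.083]
contact_force: [0.2, 0.1, 0.5]
width: 0.999
```

```bash
python3 st.py
cat > ov.py <<'E'
import sys
from bench import *
from ik import *
import cv2
off=np.array([float(v) for v in sys.argv[2:5]])
s=read_state();A=np.eye(4);A[:3,:3]=R.from_quat(s['ee_rot']).as_matrix();A[:3,3]=s['eef_pos']
c=capture("wrist");W=np.linalg.inv(A@c["T_tool_cam"]);f=200/np.tan(np.radians(c["fovy"]/2))
im=cv2.resize(c["pixels"],(800,500),interpolation=3)
L=[[-56.5,-49.5,16.25],[-56.5,49.5,16.25],[-56.5,49.5,2.25],[-56.5,-49.5,2.25],[-53,-46,-15],[-53,46,-15]]
for l in L:
    p=W[:3,:3]@(C+T@(np.array(l)+off))+W[:3,3];u=np.array([c["cx"],c["cy"]])+f*p[:2]/p[2]
    cv2.circle(im,tuple(int(v) for v in (u+.5)*1.25),2,(0,0,255),-1)
cv2.imwrite(sys.argv[1],im)
print("tcp in tin frame",(T.T@(s['eef_pos']-C)).round(1))
E
python3 ov.py pics/w2.png 0 2 2
```

```text
t 8.6 q [ 0.044  0.721  1.027  1.679 -1.158  1.658  2.425] p [ 534.2 -188.7  160. ] F [0.2 0.1 0.5] w 0.999
z az 61.8 below 49.68 y [0.363 0.67  0.647] r 566.5
tcp in tin frame [-99.    5.8   6.4]
```

View pics/w2.png

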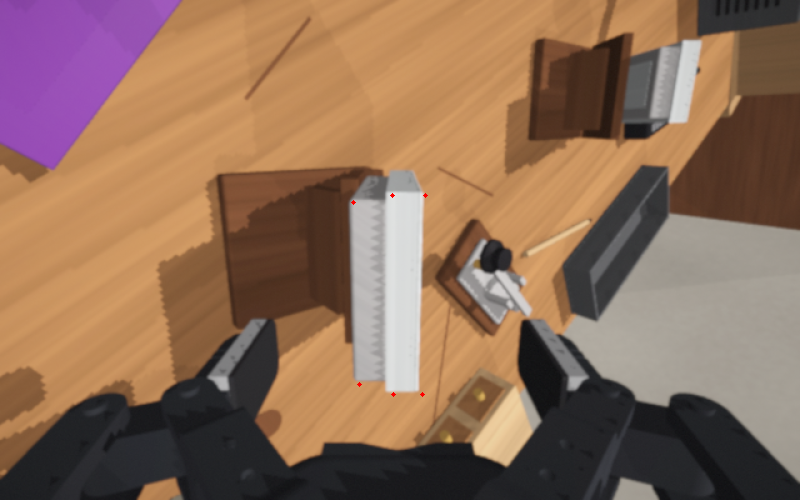

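```bash
sed -i 's/^C=np.array.*$/T=axes(np.radians(61.3));X,Y,Z=T.T;C=np.array([567.2,-139.8,80.])+3*Y+1*Z/;s/;T=axes(np.radians(61.6));X,Y,Z=T.T$/&/' ik.py; python3 st.py; python3 ov.py pics/w3.png 0 0 0; python3 -c "
from go import *
print(to(C-22*X,tool(1)))"
```

```text
t 8.65 q [ 0.044  0.72   1.029  1.676 -1.159  1.659  2.424] p [ 535.1 -190.1  162. ] F [0.6 0.3 1. ] w 1.003
z az 61.5 below 49.71 y [0.361 0.672 0.647] r 567.8
tcp in tin frame [-101.1    1.     6.1]
(array([ 0.0003, -0.0065,  0.0813]), array([0.0025, 0.0006, 0.0048]), 'deg', array([0.22, 0.05, 0.43]))
```

View pics/w3.png

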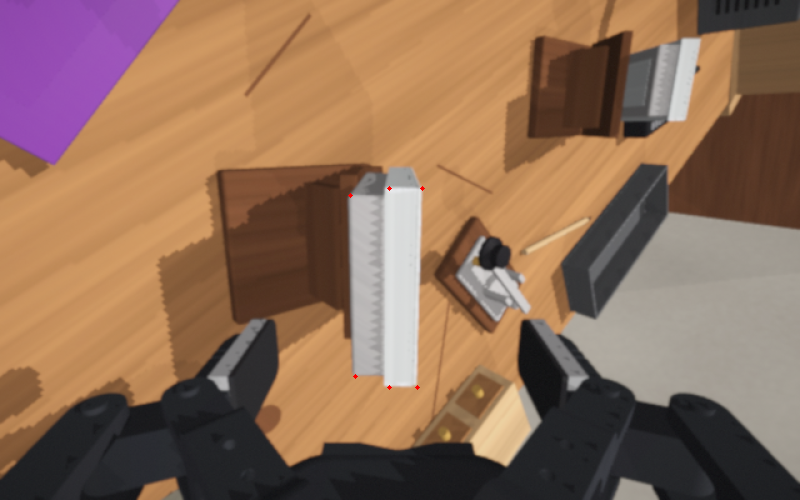

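Emit:
servo_tool(
  moves=[
    [[0,-0.006,0.03],0.005],
    [[0,-0.0065,0.055],0.005],
    [[0,-0.0065,0.075],0.005],
    [[0,-0.0065,0.081],0.005],
    [[0,-0.0065,0.081],0.005],
  ],
)

```text
t: 9.32
eef_pos: [557.1, -151.5, 95.4]
ee_rot: [0.235, 0.909, 0.333, 0.085]
contact_force: [-0.1, 0.4, -0.7]
width: 0.997
```

```bash
python3 st.py; python3 ov.py pics/w4.png 0 0 0;python3 -c "
from go import *
print(to(C-22*X,tool(1)))"
```

```text
t 9.32 q [-0.011  0.792  0.976  1.753 -1.252  1.55   2.464] p [ 557.1 -151.5   95.4] F [-0.1  0.4 -0.7] w 0.997
z az 61.3 below 49.86 y [0.371 0.669 0.645] r 577.4
tcp in tin frame [-21.5   0.2  -2.7]
(array([0.0001, 0.0029, 0.0001]), array([ 0.0014,  0.0009, -0.0026]), 'deg', array([ 0.12,  0.08, -0.24]))
```

View pics/w4.png

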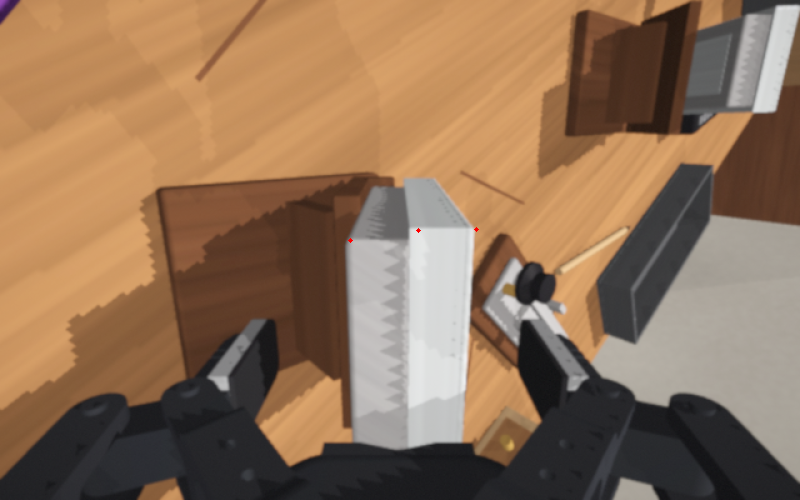

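Emit:
servo_tool(
  moves=[
    [[0,0.002,0],0],
    [[0,0.002,0],0],
    [[0,0.002,0],0],
  ],
  grip=0,
  newtons=20,
)

```text
t: 9.75
eef_pos: [557.7, -150.6, 96.7]
ee_rot: [0.235, 0.909, 0.333, 0.085]
contact_force: [-0.1, -0.6, 0.2]
width: 0.502
```

Emit:
servo_tool(
  moves=[
    [[0,0,0],0],
    [[0,0,0],0],
    [[0,0,0],0],
    [[0,0,0],0],
    [[0,0,0],0],
    [[0,0,0],0],
  ],
  grip=-1,
  newtons=20,
)

```text
t: 10.5
eef_pos: [558.1, -150.0, 97.2]
ee_rot: [0.235, 0.909, 0.333, 0.085]
contact_force: [0.4, 0.6, 5.4]
width: 0.376
```

```bash
python3 st.py; python3 ov.py pics/w5.png 0 0 0;python3 -c "
from bench import *;import cv2
cv2.imwrite('pics/s5.png',capture('scene')['pixels'])"
```

```text
t 10.5 q [-0.014  0.789  0.977  1.753 -1.252  1.55   2.46 ] p [ 558.1 -150.    97.2] F [0.4 0.6 5.4] w 0.376
z az 61.2 below 49.77 y [0.37  0.668 0.646] r 578.0
tcp in tin frame [-21.8   0.   -0.1]
```

View pics/w5.png

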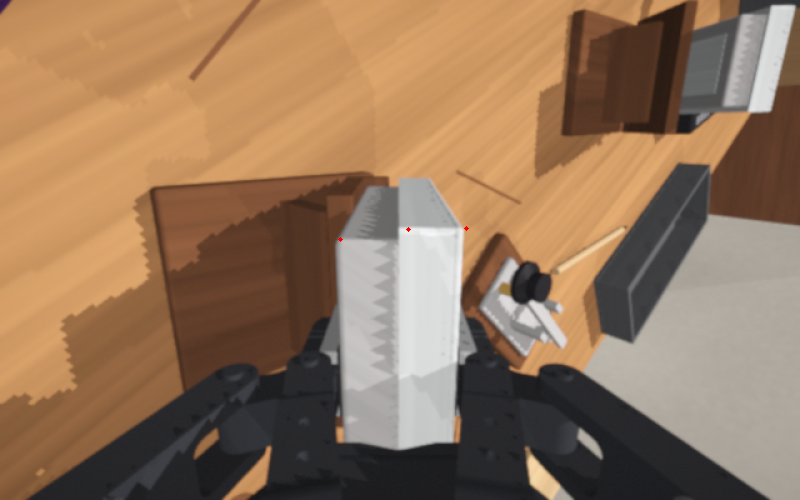

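View pics/s5.png

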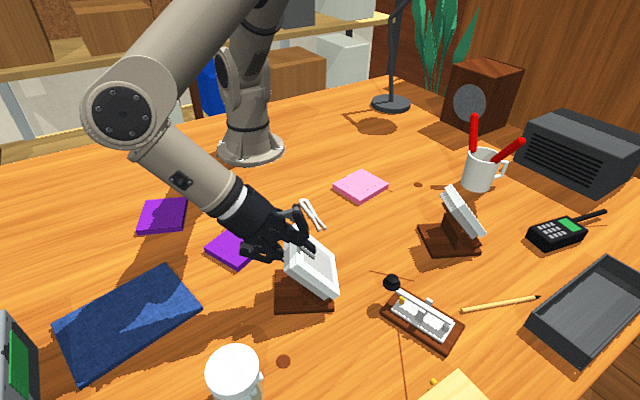

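Emit:
servo_tool(
  moves=[
    [[0,0,0],0],
    [[0,0,0],0],
    [[0,0,0],0],
    [[0,0.003,-0.004],0],
    [[0,0.012,-0.014],0],
    [[0,0.024,-0.028],0],
    [[0,0.036,-0.042],0],
    [[0,0.048,-0.056],0],
  ],
  newtons=70,
)

```text
t: 11.6
eef_pos: [558.2, -150.0, 172.0]
ee_rot: [0.235, 0.909, 0.332, 0.085]
contact_force: [0.5, 0.1, -2.6]
width: 0.372
```

Emit:
servo_tool(
  moves=[
    [[0,0.014,-0.016],0],
    [[0,0.028,-0.032],0],
    [[0,0.042,-0.05],0],
    [[0,0.056,-0.066],0],
    [[0,0.065,-0.077],0],
    [[0,0.065,-0.077],0],
  ],
)

```text
t: 12.35
eef_pos: [558.6, -150.4, 272.2]
ee_rot: [0.234, 0.91, 0.332, 0.086]
contact_force: [-0.5, -0.8, -2.8]
width: 0.373
```

```bash
python3 st.py; python3 -c "
from bench import *;import cv2
cv2.imwrite('pics/s6.png',capture('scene')['pixels']);cv2.imwrite('pics/w6.png',capture('wrist')['pixels'])"
python3 - <<'E'
from ik import *
from bench import *
s=read_state();p=s['eef_pos'];q=s['qpos'].copy();M0=R.from_quat(s['ee_rot']).as_matrix()
for k in range(1,19):
    q,e,a=ik(p,M0@Rz(np.pi*k/18),q);print(k,q.round(2),e.round(2),a.round(2)) if k%3==0 else 0
G=np.array([558.1,-150,97.2])
for w in [G+[0,0,50],G]:
    q,e,a=ik(w,M0@Rz(np.pi),q);print(q.round(2),e.round(2),a.round(2))
E
```

```text
t 12.35 q [-0.088  0.577  1.098  1.571 -1.105  1.721  2.176] p [ 558.6 -150.4  272.2] F [-0.5 -0.8 -2.8] w 0.373
z az 61.1 below 49.86 y [0.37  0.669 0.645] r 578.5
3 [-0.12  0.61  1.17  1.59 -1.14  1.76  1.68] 0.0 0.0
6 [-0.15  0.65  1.24  1.59 -1.18  1.8   1.18] 0.0 0.0
9 [-0.17  0.69  1.3   1.59 -1.21  1.84  0.67] 0.0 0.0
12 [-0.17  0.69  1.3   1.59 -1.21  1.84  0.15] 0.0 0.0
15 [-0.17  0.69  1.3   1.59 -1.21  1.84 -0.37] 0.0 0.0
18 [-0.17  0.69  1.3   1.59 -1.21  1.84 -0.9 ] 0.0 0.0
[-0.12  0.83  1.21  1.73 -1.3   1.73 -0.71] 0.0 0.0
[-0.1   0.9   1.16  1.77 -1.35  1.69 -0.63] 0.0 0.0
```

View pics/s6.png

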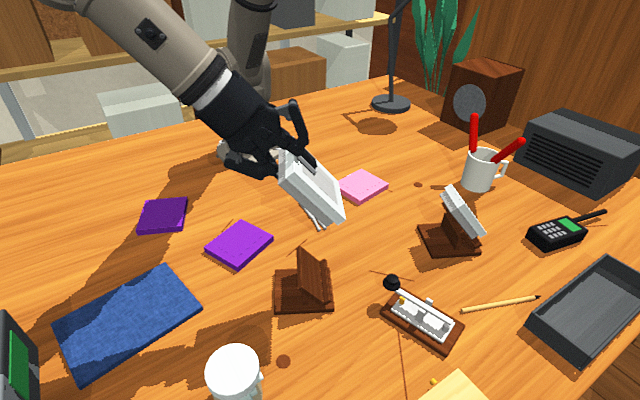

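View pics/w6.png

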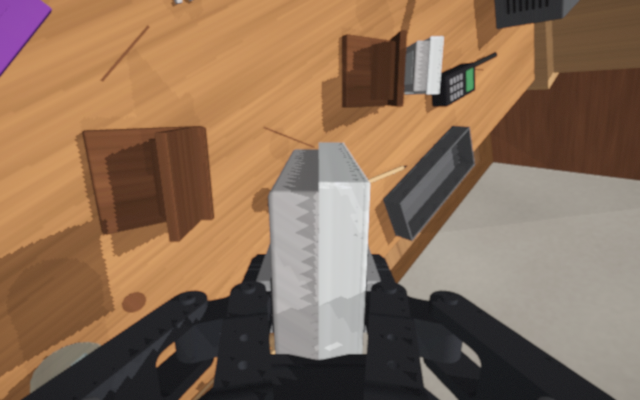

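Emit:
servo_tool(
  moves=[
    [[0,0,0],0.03],
    [[0,0,0],0.1],
    [[0,0,0],0.18],
    [[0,0,0],0.27],
    [[0,0,0],0.36],
    [[0,0,0],0.45],
    [[0,0,0],0.54],
    [[0,0,0],0.63],
  ],
)

```text
t: 13.45
eef_pos: [558.1, -149.4, 269.7]
ee_rot: [0.64, 0.687, 0.332, -0.085]
contact_force: [-0.3, -0.2, -1.6]
width: 0.373
```

```bash
python3 st.py
```

```text
t 13.45 q [-0.136  0.643  1.214  1.576 -1.166  1.791  1.217] p [ 558.1 -149.4  269.7] F [-0.3 -0.2 -1.6] w 0.373
z az 61.4 below 49.86 y [ 0.937 -0.041  0.347] r 577.8
```

Emit:
servo_tool(
  moves=[
    [[0,0,0],0.09],
    [[0,0,0],0.18],
    [[0,0,0],0.27],
    [[0,0,0],0.36],
    [[0,0,0],0.45],
    [[0,0,0],0.54],
    [[0,0,0],0.63],
    [[0,0,0],0.72],
  ],
)

```text
t: 14.45
eef_pos: [558.2, -149.5, 269.7]
ee_rot: [0.909, 0.237, 0.235, -0.25]
contact_force: [-0.1, -0.5, -2.0]
width: 0.371
```

Emit:
servo_tool(
  moves=[
    [[0,0,0],0.09],
    [[0,0,0],0.18],
    [[0,0,0],0.27],
    [[0,0,0],0.36],
    [[0,0,0],0.45],
    [[0,0,0],0.54],
    [[0,0,0],0.6],
    [[0,0,0],0.62],
  ],
)

```text
t: 15.45
eef_pos: [558.2, -149.5, 269.9]
ee_rot: [0.915, -0.214, 0.091, -0.331]
contact_force: [-0.1, -0.5, -1.5]
width: 0.37
```

Emit:
servo_tool(
  moves=[
    [[0,0,0],0.02],
    [[0,0,0],0.02],
  ],
)

```text
t: 15.7
eef_pos: [558.3, -149.8, 270.8]
ee_rot: [0.911, -0.228, 0.087, -0.332]
contact_force: [0.1, 0.5, -3.1]
width: 0.376
```

```bash
python3 st.py; python3 -c "
from bench import *;import cv2
cv2.imwrite('pics/s7.png',capture('scene')['pixels']);cv2.imwrite('pics/w7.png',capture('wrist')['pixels'])
cv2.imwrite('pics/t7.png',capture('top')['pixels'])
from go import *
G=np.array([558.1,-150,97.2])
print(to(G,tool(-1)),to(G+[0,0,30],tool(-1)))"
```

```text
t 15.7 q [-0.155  0.676  1.273  1.575 -1.199  1.83  -0.897] p [ 558.3 -149.8  270.8] F [ 0.1  0.5 -3.1] w 0.376
z az 61.3 below 49.85 y [-0.357 -0.676 -0.645] r 578.1
(array([-0.0016,  0.1122,  0.1327]), array([-0.0016, -0.0003,  0.0075]), 'deg', array([-0.15, -0.03,  0.67])) (array([-0.0013,  0.0929,  0.1097]), array([-0.0016, -0.0003,  0.0075]), 'deg', array([-0.15, -0.03,  0.67]))
```

View pics/s7.png

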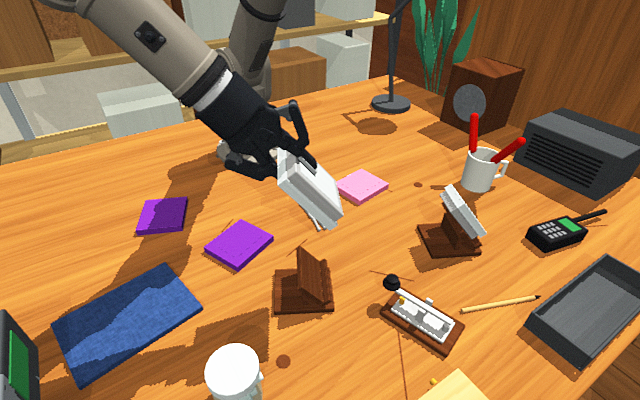

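View pics/w7.png

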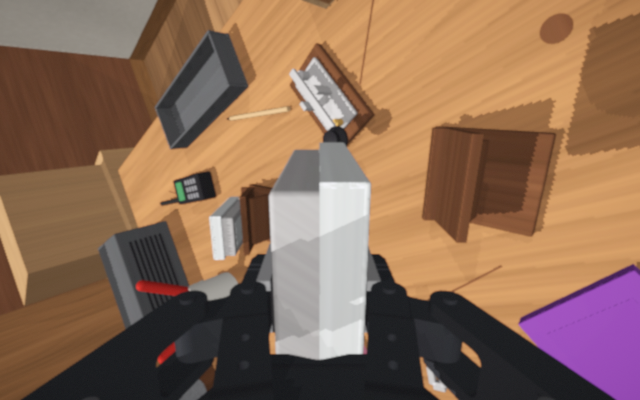

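View pics/t7.png

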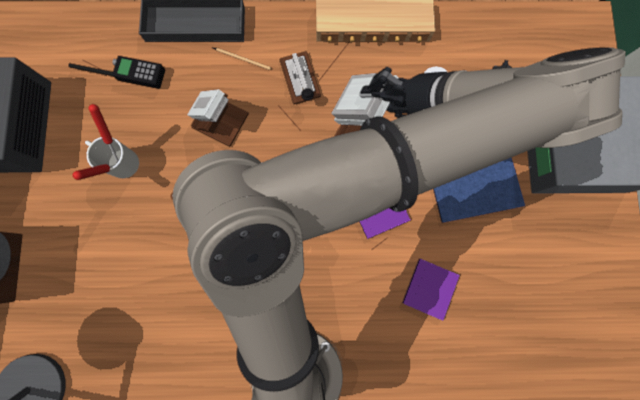

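Emit:
servo_tool(
  moves=[
    [[0,0.01,0.012],0.007],
    [[0,0.026,0.031],0.007],
    [[-0.001,0.042,0.05],0.007],
    [[-0.001,0.058,0.069],0.007],
    [[-0.001,0.074,0.087],0.007],
    [[-0.001,0.084,0.099],0.007],
    [[-0.001,0.09,0.107],0.007],
    [[-0.001,0.09,0.107],0.007],
  ],
)

```text
t: 16.85
eef_pos: [558.5, -149.6, 130.7]
ee_rot: [0.91, -0.233, 0.085, -0.333]
contact_force: [0.0, 0.0, -2.0]
width: 0.374
```

```bash
python3 st.py; python3 -c "
from bench import *;import cv2
a=capture('scene')['pixels'];cv2.imwrite('pics/s8.png',cv2.resize(a[180:330,220:380],None,fx=4,fy=4,interpolation=3));cv2.imwrite('pics/w8.png',capture('wrist')['pixels'])
from go import *
G=np.array([558.1,-150,97.2])
print(to(G-4*X+4*Z,tool(-1)),to(G-2.5*X,tool(-1)))"
```

```text
t 16.85 q [-0.104  0.838  1.164  1.731 -1.304  1.697 -0.692] p [ 558.5 -149.6  130.7] F [ 0.  0. -2.] w 0.374
z az 61.3 below 49.84 y [-0.367 -0.67  -0.645] r 578.2
(array([-0.0008,  0.0186,  0.0223]), array([-0.0017, -0.0009,  0.0008]), 'deg', array([-0.15, -0.08,  0.07])) (array([-0.0008,  0.0226,  0.0238]), array([-0.0017, -0.0009,  0.0008]), 'deg', array([-0.15, -0.08,  0.07]))
```

View pics/s8.png

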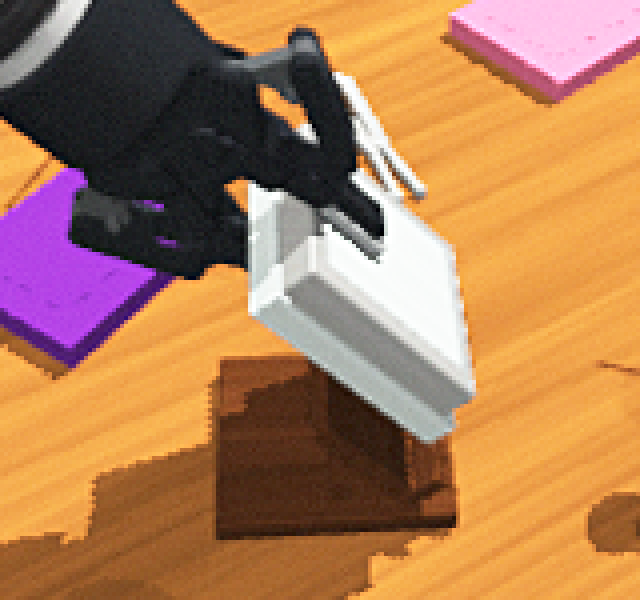

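View pics/w8.png

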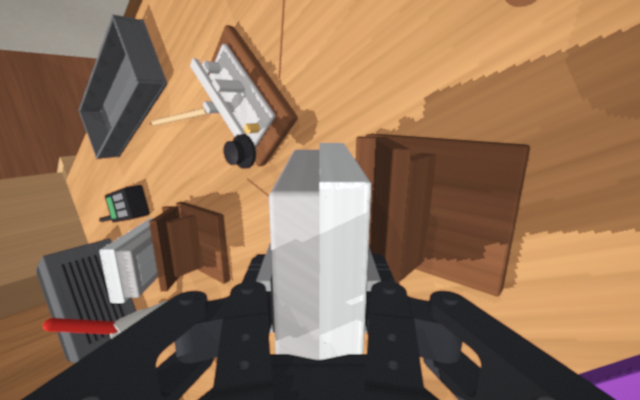

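Emit:
servo_tool(
  moves=[
    [[0,0.006,0.008],0],
    [[0,0.012,0.015],0],
    [[-0.001,0.017,0.02],0],
    [[-0.001,0.0186,0.022],0],
    [[-0.001,0.0186,0.022],0],
  ],
)

```text
t: 17.58
eef_pos: [557.4, -150.2, 103.6]
ee_rot: [0.91, -0.233, 0.086, -0.333]
contact_force: [-3.7, -2.1, 5.2]
width: 0.371
```

```bash
python3 st.py; python3 -c "
from go import *
G=np.array([558.1,-150,97.2])
print(to(G-2.5*X,tool(-1)))"
```

```text
t 17.57 q [-0.089  0.872  1.138  1.754 -1.33   1.672 -0.649] p [ 557.4 -150.2  103.6] F [-3.7 -2.1  5.2] w 0.371
z az 61.1 below 49.79 y [-0.367 -0.67  -0.646] r 577.3
(array([0.0005, 0.0037, 0.0028]), array([-0.0024, -0.0014,  0.0001]), 'deg', array([-0.21, -0.13,  0.01]))
```

Emit:
servo_tool(
  moves=[
    [[0,0.0015,-0.001],0],
    [[0,0.0028,-0.001],0],
    [[0,0.0028,-0.001],0],
  ],
)

```text
t: 17.95
eef_pos: [556.7, -152.2, 101.9]
ee_rot: [0.91, -0.233, 0.086, -0.332]
contact_force: [-2.0, -2.1, 4.9]
width: 0.369
```

```bash
python3 st.py; python3 -c "
from go import *
G=np.array([558.1,-150,97.2])
print(to(G-5*X,tool(-1)))"; python3 -c "
from bench import *;import cv2
a=capture('scene')['pixels'];cv2.imwrite('pics/s9.png',cv2.resize(a[180:330,220:380],None,fx=4,fy=4,interpolation=3))"
```

```text
t 17.95 q [-0.084  0.875  1.135  1.753 -1.33   1.672 -0.645] p [ 556.7 -152.2  101.9] F [-2.  -2.1  4.9] w 0.369
z az 61.1 below 49.83 y [-0.366 -0.671 -0.645] r 577.1
(array([0.0001, 0.001 , 0.0003]), array([-0.0019, -0.0013,  0.0005]), 'deg', array([-0.17, -0.12,  0.05]))
```

View pics/s9.png

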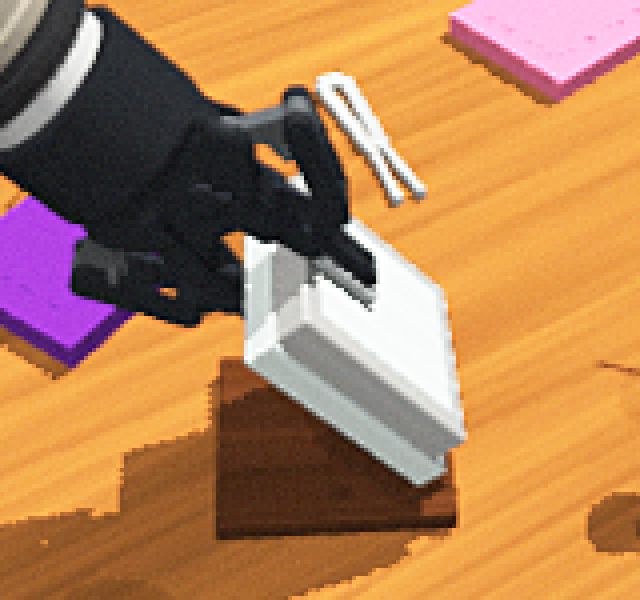

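Emit:
servo_tool(
  moves=[
    [[0,0.001,0],0],
    [[0,0.0018,0],0],
    [[0,0.0018,0],0],
  ],
  newtons=30,
)

```text
t: 18.38
eef_pos: [556.5, -152.8, 101.4]
ee_rot: [0.91, -0.232, 0.086, -0.333]
contact_force: [-0.8, -1.5, 7.6]
width: 0.374
```

```bash
python3 st.py; python3 -c "
from go import *
G=np.array([558.1,-150,97.2])
print(to(G-5*X,tool(-1)))"
```

```text
t 18.38 q [-0.081  0.877  1.134  1.752 -1.331  1.674 -0.642] p [ 556.5 -152.8  101.4] F [-0.8 -1.5  7.6] w 0.374
z az 61.1 below 49.71 y [-0.365 -0.67  -0.647] r 577.1
(array([0.0001, 0.0002, 0.0003]), array([-0.0032, -0.0012,  0.0009]), 'deg', array([-0.28, -0.11,  0.08]))
```

Emit:
servo_tool(
  moves=[
    [[0,0,0],0],
    [[0,0,0],0],
    [[0,0,0],0],
    [[0,0,0],0],
  ],
  grip=0.1,
)

```text
t: 18.88
eef_pos: [555.6, -152.7, 99.8]
ee_rot: [0.91, -0.233, 0.085, -0.332]
contact_force: [0.9, -0.4, 0.7]
width: 0.549
```

```bash
python3 st.py;  python3 -c "
from bench import *;import cv2
a=capture('scene')['pixels'];cv2.imwrite('pics/s10.png',cv2.resize(a[180:330,220:380],None,fx=4,fy=4,interpolation=3));cv2.imwrite('pics/w10.png',capture('wrist')['pixels'])"
```

```text
t 18.88 q [-0.081  0.878  1.133  1.753 -1.329  1.672 -0.641] p [ 555.6 -152.7   99.8] F [ 0.9 -0.4  0.7] w 0.549
z az 61.3 below 49.86 y [-0.367 -0.671 -0.645] r 576.2
```

View pics/s10.png

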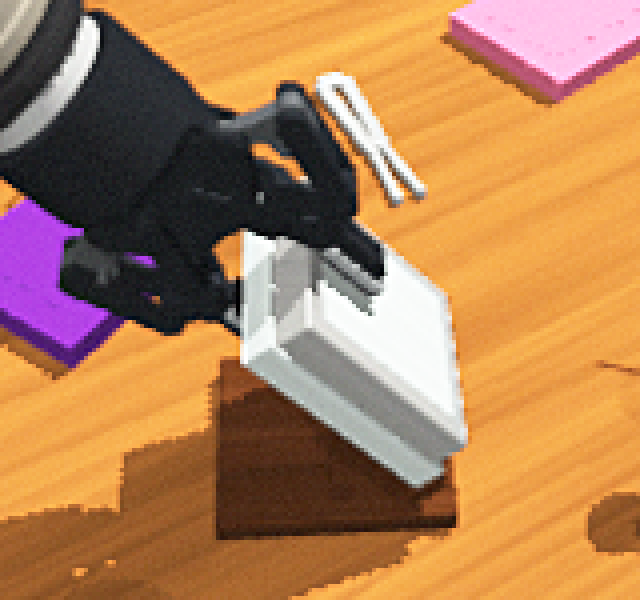

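View pics/w10.png

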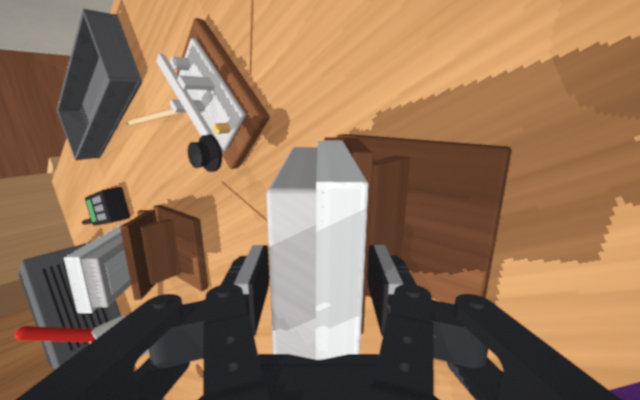

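Emit:
servo_tool(
  moves=[
    [[0,0,0],0],
    [[0,0,0],0],
    [[0,0,0],0],
    [[0,0,-0.01],0],
    [[0,0,-0.03],0],
    [[0,0,-0.06],0],
    [[0,0,-0.09],0],
    [[0,0,-0.12],0],
  ],
  grip=1,
)

```text
t: 19.98
eef_pos: [517.4, -223.1, 194.3]
ee_rot: [0.91, -0.233, 0.086, -0.332]
contact_force: [-0.1, -0.0, 0.6]
width: 0.997
```

Emit:
servo_tool(
  moves=[
    [[0,0,-0.05],0],
    [[0,0,-0.1],0],
    [[0,0,-0.1],0],
    [[0,0,-0.1],0],
  ],
)

```text
t: 20.48
eef_pos: [487.0, -277.9, 268.9]
ee_rot: [0.91, -0.233, 0.086, -0.332]
contact_force: [0.5, -0.3, 0.8]
width: 1.0
```

```bash
python3 st.py;  python3 -c "
from bench import *;import cv2
a=capture('scene')['pixels'];cv2.imwrite('pics/s11.png',cv2.resize(a[215:315,260:360],None,fx=6,fy=6,interpolation=3));cv2.imwrite('pics/w11.png',capture('wrist')['pixels']);b=capture('top')['pixels'];cv2.imwrite('pics/t11.png',cv2.resize(b[90:180,310:410],None,fx=6,fy=6,interpolation=3));cv2.imwrite('pics/s11f.png',a)"
```

```text
t 20.48 q [ 0.178  0.728  1.205  1.46  -1.132  1.96  -0.73 ] p [ 487.  -277.9  268.9] F [ 0.5 -0.3  0.8] w 1.0
z az 61.1 below 49.84 y [-0.367 -0.67  -0.645] r 560.7
```

View pics/s11.png

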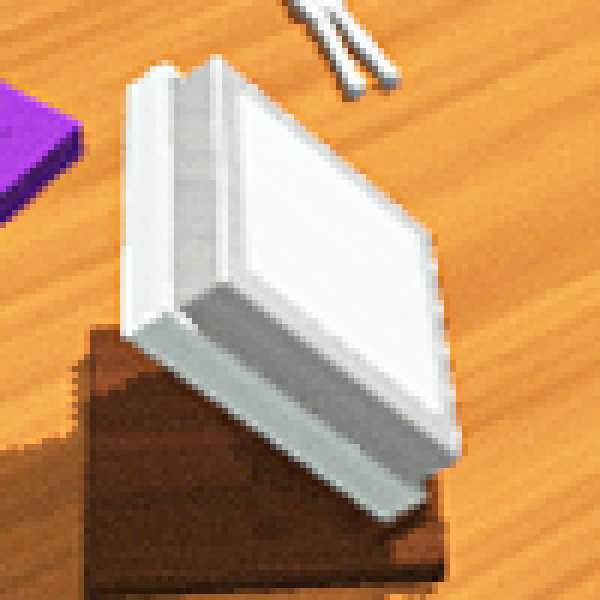

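View pics/w11.png

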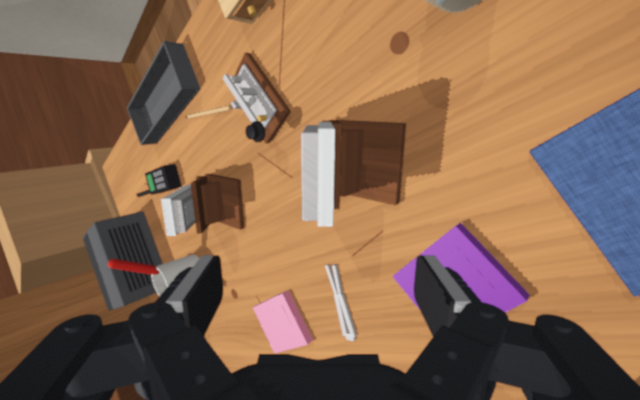

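View pics/t11.png

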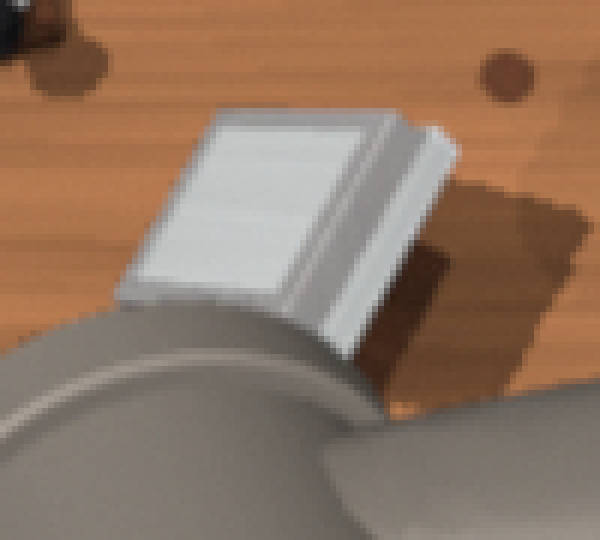

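View pics/s11f.png

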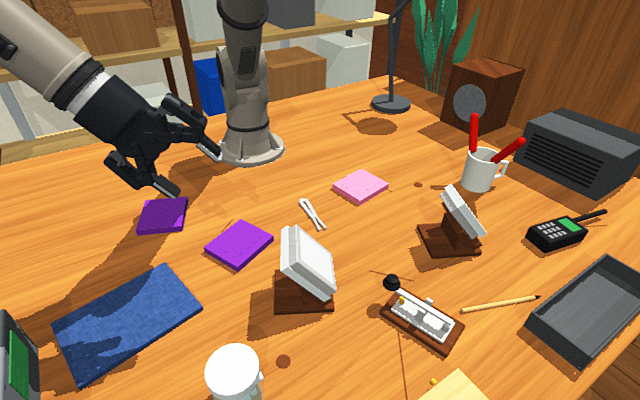

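Run:
```python
from ik import *
from h import proj
L=np.array([[53,-46,16.25],[-53,-46,16.25],[-53,46,16.25],[53,46,16.25]])
sp=np.array([[456,460],[226,284],[215,58],[434,238]])/6-.4+[260,215]
tp=np.array([[217,110],[400,110],[np.nan]*2,[117,298]])/6-.4+[310,90]
def r(p):
    B=axes(p[3],p[4]).T;P=p[:3]+L@B
    return np.r_[(proj("scene",P)-sp).ravel(),(proj("top",P)-tp)[[0,1,3]].ravel()]
x=least_squares(r,[567,-140,80,1.07,.87]).x
print(x[:3].round(1),np.degrees(x[3:]).round(1),"rel to old scene/top estimate",((x[:3]-[567.2,-139.8,80])@T).round(1),r(x).round(1))
```

```text
[ 564.5 -140.9   81.1] [60.7 50.6] rel to old scene/top estimate [-2.3  1.8 -1.1] [ 0.2  1.2 -1.1 -0.2 -0.4 -0.5 -1.3 -0.1 -0.3 -0.6 -1.2 -0.6 -1.6 -0.1]
```

```bash
python3 -c "
from bench import *
print(hand_in())"
```

```text
the job is handed in; nothing more can be done
None
```

I turned the broader tin over and laid it back in its own rest, leaning on its lid. I then let go, backed the gripper clear and handed in at about 20.5 s. I don't have the verdict.

- **Tilting the tool:** the moves only allow a spin about the tool's z. To get the fingers pointing down the slope, I drove the arm against its reach limits until the tool tilted to about 50° below level.
- **The turn:** I pinched lid and bottom together with 20 N, then 70 N. I lifted the tin about 175 mm, spun it half a turn, and lowered it until the ledge and then the board pushed back with no more than about 9 N.

**Last checks:**
- **Tin:** a fit to the final pictures puts it at 60.7° yaw and 50.6° slope, against 61.5° and 50° before. It sits about 2 mm higher up the slope, which is what the lid's play calls for.
- **Lid:** it is underneath and still on.
- **Other objects:** the narrower tin and the pink and purple pieces look unmoved.
- **Robot:** it reads no contact force.

**Doubts:**
- **Joint range:** while tilting, joint 6 read 2.033 rad against its listed limit of 2.03. That is at, or a hair past, the end of its range, and could count against the job.
- **Camera agreement:** the wrist camera and the fixed cameras differed by up to 4 mm on where the tin lay, so I used a value in between.

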